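# Pack the jeans-mending tray

### The arm

A 6-joint arm with a two-finger parallel gripper is mounted at the origin on the work surface. World frame = base frame: x ahead of the robot, y to its left, z up, the work surface at z = 0. Lengths are in m, angles in rad, forces in N, time in s.
With the tool pointing down it reaches from about 0.275 to 0.825 m from the base axis. Payload 5.2 kg.
Tool frame: the origin (TCP) lies between the finger pads; the fingertips stand tips_ahead ahead of it and the grasp point (between the pads) lies 3 mm ahead of it (tips_ahead is the distance from the TCP to the fingertips, in m); z points along the fingers, y is the line along which they close (so a half turn about z gives the same grasp; the last joint's range is limited). The gripper opens to 93 mm and grips with 3 to 60 N. Pads are 15 mm wide; open, the fingers measure 128 mm over their backs; the gripper's body (75 mm by 188 mm) begins 65 mm behind the grasp point.
Start: joints at [0.929, 0.259, 1.535, -0, 1.348, -0.203], TCP at [0.234, 0.498, 0.241] pointing down, gripper open.
Joint ranges: [-3.14, 3.14], [-0.91, 2.08], [0.19, 2.58], [-1.22, 4.36], [0.22, 2.71], [-3.12, 3.12]. Speed limits (rad/s): [2.57, 2.57, 3.14, 3.14, 3.14, 3.14].

### API

Orientations are given as a unit quaternion [w, x, y, z].
In Python, from rig import state, snapshot, get_calibration, close_job, tips_ahead gives the robot as it stands. The module is installed in compiled form; this text tells all that it offers.
- The arm moves only by the shell command python3 -m crank 'ROWS' [FORCE]. ROWS is a JSON list of rows, 1 to 10 of them, each of 5 numbers: dx, dy, dz in m, then a turn about the tool's z in rad, then the opening from 0.0 (shut) to 1.0 (fully open); each row shifts and turns the commanded pose from where the row before left it, along the tool's axes as they then stand; what a row does not reach is not made up. A row lasts 1/12 s, in which the tool goes at most 0.0417 m and 0.125 rad, less where a joint would pass 70% of its speed; a pose out of reach is approached as far as the arm can. The fingers move at their own pace and stop on an object; FORCE is the grip in N (left out, the last holds). Time passes only in rows, so rows that do not move let the fingers close. It prints the time, the measured TCP pose, the force, the opening and the grip force at its end.
- state(): the state, without advancing time (a new reading comes with each control period).
- snapshot(name): name is "scene" or "top" or "wrist"; returns (picture, depth): 384x512x3 uint8, red, green, blue; 384x512 float32, m along the optical axis (not along the pixel's ray), 0 where there is no reading.
- get_calibration(name): a dict with "vfov" (degrees; the focal length in pixels is half the picture's height over the tangent of half this angle, whatever the lens; pixels are square), "cx", "cy" (the principal point, pixels), "position" and "orientation" of the camera in the world. Camera axes: x right, y down, z forward; pixel columns grow to the right and rows downward; lengths in m; the calibration is good to about 2 mm. A picture is of the moment at which its call begins: read the wrist's pose just before it. get_calibration takes no time and is no camera call; for the wrist camera it gives the pose at the moment of the call.
- close_job(): hands the job in; it is judged then, once.
The state is a dict: "clock": time; "q": joint angles; "qvel": joint speeds; "effort": joint torques, N m; "tcp_pos": TCP position; "orientation": TCP orientation; "force": force on the tool from outside, world axes, zero at the start; "moment": the same for the moment, N m; "gripper_width": opening from 0.0 (shut) to 1.0 (fully open); "finger_force": force on a finger pad.
Only numpy, scipy, OpenCV 4.12 (cv2) and the standard library are available. Lean on these libraries where they do the work, as an engineer would, in place of code of your own. Each camera call takes 0.05 s, during which the arm holds its last target. There are 200 camera calls.

### The job

Pack the grey mending tray for a jeans repair: stand the full cone of thread in the round cup, slip the full reel of thread over the upright pin, lay the stubby screwdriver lengthwise in the long rest, and lay the tape measure flat in the square rest. The cone and the reel must stand upright as they do now, right down on the floor of their places. Leave the empty cone and the empty tube, the ones without thread, standing where they are.

Things in the scene. Friction and masses are not known exactly. Their poses are not given: they have to be found in the camera images.
- cone: Full cone of blue sewing thread, standing on its wide end. The wound thread tapers from 60 mm across at 5 mm height to 46 mm at 70 mm height; above it the pale plastic core sticks out as a neck about 23 mm thick. 82 mm tall in all, about 110 g. Origin: centre of the underside; z up along its axis.
- reel: Full straight reel of blue thread, standing on end: a cylinder of thread 50 mm across on a cardboard tube, 60 mm tall, with a bore 28 mm wide all through. The thread covers heights 4 to 56 mm; only the tube (34 mm across) shows at the two ends. About 70 g. Origin: centre of the underside; z up along the bore.
- driver: Stubby screwdriver lying flat, 80 mm long. Black squarish handle 48 mm long, 22 mm wide and high, from x = -40 to +8 mm (middle at -16 mm); thin steel shaft and blade from there to x = +40 mm, 11 mm up. About 60 g, centre of mass in the handle. Origin: on the underside, middle of the whole length; x to the blade, z up. At the start x is within 0.9 rad of the world's +y.
- tape: Pocket tape measure lying flat: round white case 50 mm across and 18 mm high with a small steel button in the middle of its top; a steel tab 12 mm wide sticks out to 33 mm from the centre along +x, 4 to 8 mm above the underside. About 60 g. Origin: centre of the underside; z up.
- bare_cone: Empty cone without thread, to be left alone: a slim pale plastic core standing on end, 40 mm across at the foot, 22 mm at the top, 82 mm tall, about 40 g. The same core that is inside the full cone. Origin: centre of the underside.
- bare_tube: Empty reel without thread, to be left alone: a plain cardboard tube standing on end, 34 mm across, 60 mm tall, bore 28 mm, about 30 g. The same tube that is inside the full reel. Origin: centre of the underside.
- cup: Round cup, 84 mm across inside, 90 outside; floor 4 mm and rim 22 mm above its origin (centre of its underside, 6 mm above the table). One of four fixed inserts, 2 by 2, centres 114 mm apart, of the grey mending tray (250 mm square, rim 12 mm above the table); which insert is where changes. All have the tray's yaw.
- pin: Reel pin, a fixed insert of the mending tray: a plate 74 mm square, its top 4 mm above its origin, with one upright steel pin 9 mm thick in the middle, its rounded top 40 mm above the origin. Origin: centre of the underside, 6 mm above the table, on the pin's axis.
- rest: Long rest, a fixed insert of the mending tray: an oblong shallow tray, inside 104 mm along its x and 54 mm along its y, floor 4 mm and walls 16 mm above its origin. The walls of the long sides are cut away over the middle 74 mm so that fingers can pass; the short ends are closed. Origin: centre of the underside, 6 mm above the table; x along its length.
- square: Square rest, a fixed insert of the mending tray: a shallow tray, inside 76 by 76 mm, floor 4 mm and walls 14 mm above its origin; walls at the four corners only, each side is cut away over its middle 54 mm so that fingers can pass. Origin: centre of the underside, 6 mm above the table; x and y along its sides.
Not all that is in view belongs to the job. Several things have the shape of the driver; the one meant has the colours described above.

How it is judged:
By the outcome, as a careful person would: the job done as asked, in the order asked, and still so for the second after the job is handed in, with the robot touching nothing.
It also fails if it takes over 115 s, if anything falls off the work surface, if the arm or the gripper's body presses on something with over 40 N, if the wrist force passes 120 N, or if a joint passes its speed limit or range.

## Working session

There is one attempt and no reset: what is moved stays moved. The work goes in short steps, Python scripts to look and compute and a shell command to move; the robot and the scene stay as the last step left them, time stands still between calls to the robot, and variables do not carry over. Pictures are saved under pics/ and viewed, at most 14 in all, crops included, and the job is handed in when it is done.

```bash
mkdir -p pics; ls; cat > h.py <<'E'
import numpy as np, cv2
from rig import state, snapshot, get_calibration, close_job, tips_ahead
from scipy.spatial.transform import Rotation as R
def rot(q): return R.from_quat([q[1],q[2],q[3],q[0]]).as_matrix()
def snap(name):
    c=get_calibration(name); im,d=snapshot(name); return im,d,c
def save(im,fn): cv2.imwrite('pics/'+fn,cv2.cvtColor(im,cv2.COLOR_RGB2BGR))
def f(c): return 192/np.tan(np.radians(c['vfov'])/2)
def ray(c,u,v):
    r=np.stack([(np.asarray(u,float)-c['cx'])/f(c),(np.asarray(v,float)-c['cy'])/f(c),np.ones(np.shape(u))],-1)
    return r@rot(c['orientation']).T
def onplane(c,u,v,z):
    r=ray(c,u,v);p=np.array(c['position']);return p+r*((z-p[2])/r[...,2:3])
def cloud(c,d):
    v,u=np.mgrid[0:384,0:512]; return np.array(c['position'])+ray(c,u,v)*d[...,None]
E
python3 - <<'E'
from h import *
print(tips_ahead if not callable(tips_ahead) else tips_ahead(), state())
for n in ('top','scene'):
    im,d,c=snap(n); save(im,n+'0.png'); np.savez(n+'0.npz',im=im,d=d); print(n,c)
E
```

```text
pics
0.022 {'clock': 0.0, 'q': array([ 9.29213499e-01,  2.59352275e-01,  1.53606314e+00, -1.89315023e-05,
        1.34800831e+00, -2.02780753e-01]), 'qvel': array([-0.00219963,  0.00016005, -0.00023457, -0.00049214, -0.0008732 ,
       -0.00085454]), 'effort': array([-4.33044643e-04, -4.37317157e+01, -2.84013247e+01,  7.17134960e-02,
        4.13473067e-02, -1.26857813e-04]), 'tcp_pos': array([0.2333373 , 0.49749284, 0.23982069]), 'orientation': array([-3.66723974e-04,  2.17642917e-01,  9.76028034e-01, -8.38933637e-04]), 'force': array([-0.29887877, -0.14437715,  0.13682535]), 'moment': array([ 0.03105248, -0.02778671, -0.05046308]), 'finger_force': 0.0, 'gripper_width': 1.0003133124890975}
top {'vfov': 53.52334868604695, 'cx': 248.49031208329333, 'cy': 195.13563200074756, 'position': array([0.3025247 , 0.01969816, 1.09707122]), 'orientation': array([ 0.05287508, -0.69699963,  0.7137474 , -0.0442763 ])}
scene {'vfov': 55.86463931209529, 'cx': 248.6669184693184, 'cy': 186.48482394854432, 'position': array([0.8168766 , 0.61562955, 0.57195646]), 'orientation': array([-0.12735811,  0.23775444,  0.85887867, -0.43540805])}
```

View pics/top0.png

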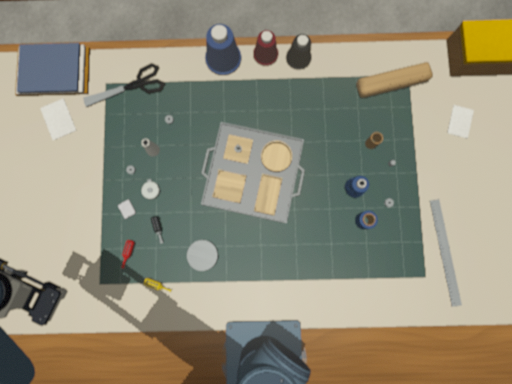

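View pics/scene0.png

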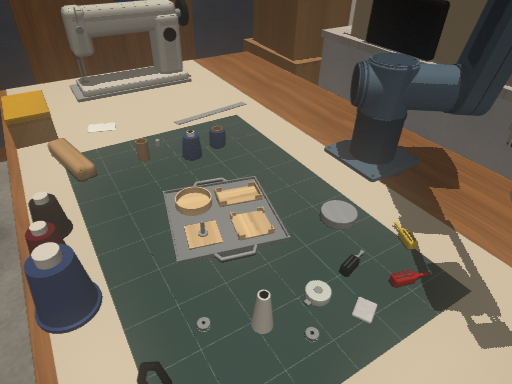

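Candidates (top picture):
- **Cone:** blue (358,186), or the big spools (222,48), (266,47) and (300,50). The bare cone is at (150,147).
- **Reel:** blue (367,220). The bare tube is at (375,140).
- **Driver:** black (157,226), red (126,252) or yellow (157,284).
- **Tape:** white round (150,189). The grey disc is at (202,255) and the white square at (127,209).
- **Tray inserts:** pin (238,148), cup (277,156), square (229,186), rest (268,195).

My choices are cone (358,186), reel (367,220), driver (157,226) and tape (150,189). I'll check them in one close crop and measure.

```bash
cat > m.py <<'E'
from h import *
Z=np.load('top0.npz');im,d=Z['im'],Z['d'];c=get_calibration('top')
P=cloud(c,d)
def ck(n,u,v,r,zmin,zmax):
    s=np.zeros((384,512),bool);s[v-r:v+r,u-r:u+r]=1
    s&=(P[...,2]>zmin)&(P[...,2]<zmax); q=P[s]
    if len(q)<3: print(n,len(q));return
    (cx,cy),rad=cv2.minEnclosingCircle(q[:,:2].astype(np.float32))
    print(n,len(q),'mean',q.mean(0).round(4),'mec',round(cx,4),round(cy,4),round(rad,4))
print('mat z',[P[v,u,2].round(4) for v,u in((120,200),(260,350),(250,300),(100,350))])
ck('cone top',358,186,14,.074,.1);ck('cone all',358,186,16,.012,.1)
ck('reel top',367,220,14,.052,.08);ck('reel all',367,220,14,.012,.08)
ck('tape',150,189,14,.012,.03);ck('driver',157,226,18,.008,.04)
ck('barecone top',148,145,14,.07,.1);ck('baretube',375,140,12,.05,.08)
ck('tray',253,172,55,.008,.05);ck('pin',238,148,6,.03,.06);ck('cup',277,156,20,.022,.04)
A=im[125:300,95:185];B=im[125:300,330:420]
save(cv2.resize(np.hstack([A,B]),None,fx=3.3,fy=3.3,interpolation=cv2.INTER_CUBIC),'crop1.png')
save(cv2.resize(im[115:230,195:310],None,fx=5,fy=5,interpolation=cv2.INTER_CUBIC),'tray1.png')
E
python3 m.py
```

```text
mat z [np.float64(0.0026), np.float64(0.0034), np.float64(0.0001), np.float64(0.0043)]
cone top 73 mean [ 0.466  -0.2724  0.082 ] mec 0.4646 -0.2744 0.0211
cone all 402 mean [ 0.4635 -0.2666  0.0594] mec 0.4668 -0.2726 0.0288
reel top 198 mean [ 0.3715 -0.2925  0.0576] mec 0.3724 -0.2928 0.0252
reel all 304 mean [ 0.371  -0.2905  0.0487] mec 0.3717 -0.2932 0.0254
tape 233 mean [0.4735 0.3138 0.0187] mec 0.4749 0.3153 0.0265
driver 170 mean [0.3683 0.2932 0.0204] mec 0.3603 0.292 0.0397
barecone top 66 mean [0.5947 0.3099 0.081 ] mec 0.5962 0.3119 0.0124
baretube 69 mean [ 0.5973 -0.3293  0.0584] mec 0.5976 -0.3299 0.0169
tray 4781 mean [0.5188 0.0162 0.0119] mec 0.5211 0.018 0.1755
pin 10 mean [0.59   0.0601 0.0429] mec 0.5884 0.0608 0.0033
cup 141 mean [ 0.5605 -0.0495  0.0276] mec 0.5539 -0.0432 0.0569
```

View pics/crop1.png

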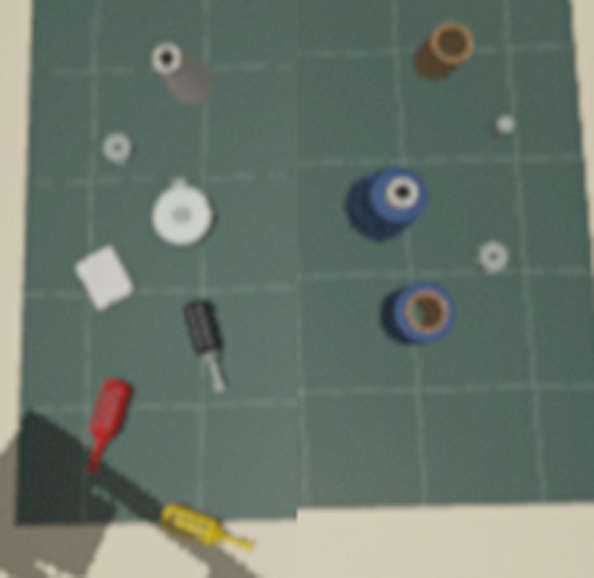

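View pics/tray1.png

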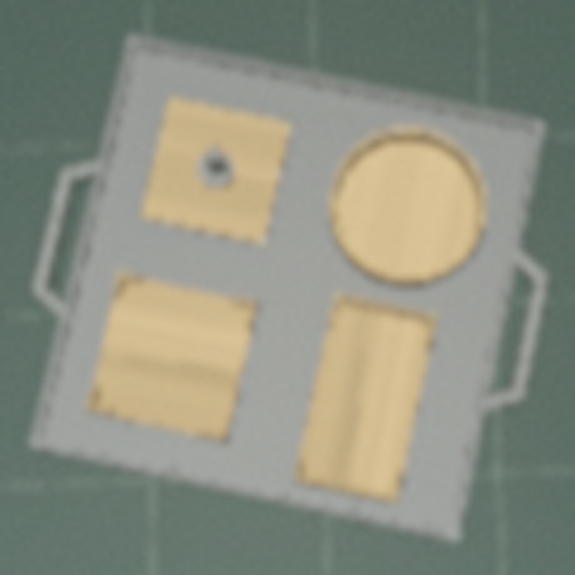

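The crop confirms the choices: full blue cone with pale neck (358,186), full blue reel (367,220), black driver with blade pointing roughly −x (157,226), and white tape with tab up-image (150,189). The tray crop shows the pin upper left, cup upper right, square lower left and rest lower right. Next I'll measure the inserts and yaw.

```bash
cat > m2.py <<'E'
from h import *
Z=np.load('top0.npz');im,d=Z['im'],Z['d'];c=get_calibration('top')
hsv=cv2.cvtColor(im,cv2.COLOR_RGB2HSV)
m=cv2.inRange(hsv,(10,50,80),(30,255,255));box=np.zeros_like(m);box[115:230,195:310]=1;m*=box
cs=[x for x in cv2.findContours(m,cv2.RETR_EXTERNAL,cv2.CHAIN_APPROX_NONE)[0] if cv2.contourArea(x)>200]
C=[]
for x in cs:
    p=x[:,0,:]; w=onplane(c,p[:,0],p[:,1],.014)[:,:2].astype(np.float32)
    r=cv2.minAreaRect(w); C.append(r[0]); print(np.round(r[0],4),np.round(r[1],4),round(r[2],1))
C=np.array(C);print('dists',np.round([np.linalg.norm(a-b) for i,a in enumerate(C) for b in C[:i]],4))
P=cloud(c,d)
# driver: black handle + axis
b=np.zeros_like(m);b[210:248,140:172]=1
h=(P[...,2]>.009)&(b>0)&(P[...,2]<.04);q=P[h][:,:2].astype(np.float32)
print('driver',cv2.minAreaRect(q))
dk=(hsv[...,2]<60)&h;q2=P[dk];print('handle',len(q2),q2.mean(0),cv2.minAreaRect(q2[:,:2].astype(np.float32)))
# scene check
Z=np.load('scene0.npz');im,d=Z['im'],Z['d'];c=get_calibration('scene');P=cloud(c,d)
def ck(n,u,v,r,a,e):
    s=np.zeros((384,512),bool);s[v-r:v+r,u-r:u+r]=1;s&=(P[...,2]>a)&(P[...,2]<e);q=P[s]
    print(n,len(q),q.mean(0).round(4),np.array(cv2.minEnclosingCircle(q[:,:2].astype(np.float32))[0]).round(4))
ck('conetop',192,140,14,.076,.1);ck('reeltop',217,132,12,.054,.08);ck('tape',318,293,16,.013,.03);ck('driver',350,263,18,.01,.04);ck('pin',203,229,10,.025,.06);ck('cup',193,200,22,.02,.04)
hsv=cv2.cvtColor(im,cv2.COLOR_RGB2HSV);m=cv2.inRange(hsv,(10,50,80),(30,255,255));m[:175]=0;m[265:]=0;m[:,:160]=0;m[:,290:]=0
for x in cv2.findContours(m,cv2.RETR_EXTERNAL,cv2.CHAIN_APPROX_NONE)[0]:
    if cv2.contourArea(x)<100: continue
    p=x[:,0,:];w=onplane(c,p[:,0],p[:,1],.014)[:,:2].astype(np.float32);r=cv2.minAreaRect(w);print('scene',np.round(r[0],4),np.round(r[1],4),round(r[2],1))
E
python3 m2.py
```

```text
[ 0.4541 -0.024 ] [0.0601 0.1108] 76.1
[0.4809 0.087 ] [0.083  0.0823] 76.1
[ 0.5658 -0.0516] [0.0874 0.0894] 88.4
[0.5906 0.0592] [0.0741 0.0739] 75.7
dists [0.1141 0.115  0.1625 0.1599 0.1132 0.1136]
driver ((0.3603983521461487, 0.2916561961174011), (0.07911723852157593, 0.022677112370729446), 18.047819137573242)
handle 32 [0.37599692 0.28761075 0.01928102] ((0.3769911527633667, 0.2884614169597626), (0.03795362636446953, 0.01284459512680769), 2.4929721355438232)
conetop 38 [ 0.4704 -0.2704  0.0812] [ 0.4695 -0.2728]
reeltop 91 [ 0.3746 -0.2893  0.0576] [ 0.3718 -0.2931]
tape 471 [0.4769 0.3164 0.0179] [0.4753 0.315 ]
driver 272 [0.3754 0.2979 0.019 ] [0.3614 0.2914]
pin 39 [0.5924 0.061  0.0374] [0.592  0.0594]
cup 272 [ 0.5656 -0.0487  0.0255] [ 0.5541 -0.0537]
scene [0.5929 0.0639] [0.0772 0.0737] 76.2
scene [0.4798 0.0862] [0.0979 0.0872] 76.3
scene [ 0.5623 -0.0581] [0.1171 0.0903] 63.5
scene [ 0.451  -0.0253] [0.0818 0.1168] 76.1
```

```bash
cat > to.py <<'E'
import sys
from h import *
# usage: x y z yangle_deg -> tool-axis move (translate first), then turn
s=state();x,y,z,a=map(float,sys.argv[1:5]);M=rot(s['orientation'])
d=M.T@(np.array([x,y,z])-s['tcp_pos']);cur=np.degrees(np.arctan2(M[1,1],M[0,1]))
t=(cur-a+90)%180-90
print('t',round(s['clock'],2),'tcp',s['tcp_pos'].round(4),'yang',cur.round(1),'d',d.round(4),'turn',round(np.radians(t),3),'q1,q6',s['q'][[0,5]].round(2),'tilt',M[2].round(3),'w',round(s['gripper_width'],3))
E
python3 to.py .467 -.272 .16 104
```

```text
t 0.1 tcp [0.2334 0.4975 0.2399] yang 64.9 d [-0.5385 -0.5973  0.0807] turn -0.683 q1,q6 [ 0.93 -0.2 ] tilt [ 0.    -0.002 -1.   ] w 1.006
```

```bash
python3 -m crank '[[-0.0245,-0.0272,0,0,1],[-0.0245,-0.0272,0,0,1],[-0.0245,-0.0272,0,0,1],[-0.0245,-0.0272,0,0,1],[-0.0245,-0.0272,0,0,1],[-0.0245,-0.0272,0,0,1],[-0.0245,-0.0272,0,0,1],[-0.0245,-0.0272,0,0,1],[-0.0245,-0.0272,0,0,1],[-0.0245,-0.0272,0,0,1]]'
python3 -m crank '[[-0.0245,-0.0272,0,0,1],[-0.0245,-0.0272,0,0,1],[-0.0245,-0.0272,0,0,1],[-0.0245,-0.0272,0,0,1],[-0.0245,-0.0272,0,0,1],[-0.0245,-0.0272,0,0,1],[-0.0245,-0.0272,0,0,1],[-0.0245,-0.0272,0,0,1],[-0.0245,-0.0272,0,0,1],[-0.0245,-0.0272,0,0,1]]'
python3 -m crank '[[-0.024,-0.0266,0,0,1],[-0.024,-0.0266,0,0,1],[0,0,0.02,-0.114,1],[0,0,0.02,-0.114,1],[0,0,0.02,-0.114,1],[0,0,0.02,-0.114,1],[0,0,0,-0.114,1],[0,0,0,-0.114,1],[0,0,0,0,1]]'; python3 to.py .467 -.272 .065 104
```

```text
clock: 0.93
tcp_pos: [0.3396, 0.146, 0.2406]
orientation: [0.0, 0.217, 0.976, 0.0]
force: [1.3, 1.1, -0.6]
gripper_width: 1.0
finger_force: 0.0
clock: 1.77
tcp_pos: [0.446, -0.2045, 0.2403]
orientation: [-0.0, 0.218, 0.976, 0.0]
force: [-0.3, 1.0, -0.5]
gripper_width: 0.998
finger_force: 0.0
clock: 2.52
tcp_pos: [0.4665, -0.271, 0.1597]
orientation: [-0.001, -0.124, 0.992, 0.001]
force: [0.6, 0.8, -0.5]
gripper_width: 0.999
finger_force: 0.0
t 2.52 tcp [ 0.4665 -0.271   0.1597] yang 104.3 d [-0.0003 -0.0013  0.0947] turn 0.005 q1,q6 [-0.73 -2.55] tilt [ 0.001  0.002 -1.   ] w 0.999
```

```bash
python3 -m crank '[[0,0,0.02,0,1],[0,-0.001,0.02,0,1],[0,0,0.02,0,1],[0,0,0.02,0,1],[0,0,0.0147,0,1],[0,0,0,0,1],[0,0,0,0,0.3],[0,0,0,0,0.3],[0,0,0,0,0.3],[0,0,0,0,0.3]]' 25
python3 -m crank '[[0,0,0,0,0.3],[0,0,0,0,0.3],[0,0,0,0,0.3],[0,0,0,0,0.3]]' 25
```

```text
clock: 3.35
tcp_pos: [0.4679, -0.2728, 0.0672]
orientation: [0.001, -0.122, 0.993, -0.001]
force: [1.1, -0.0, -0.2]
gripper_width: 0.76
finger_force: 0.0
clock: 3.68
tcp_pos: [0.4676, -0.2727, 0.0665]
orientation: [0.0, -0.122, 0.992, -0.001]
force: [0.3, -0.7, 2.2]
gripper_width: 0.536
finger_force: 25.0
```

```bash
python3 -m crank '[[0,0,-0.01,0,0.3],[0,0,-0.015,0,0.3],[0,0,-0.02,0,0.3],[0,0,-0.02,0,0.3],[0,0,-0.02,0,0.3],[0,0,0,0,0.3]]'; python3 to.py .565 -.0515 .15 104; python3 - <<'E'
from h import *
im,d,c=snap('scene');save(np.ascontiguousarray(im[60:260,100:400]),'s1.png')
E
```

```text
clock: 4.18
tcp_pos: [0.4689, -0.2736, 0.1552]
orientation: [0.002, -0.122, 0.992, -0.003]
force: [0.3, -0.3, -1.4]
gripper_width: 0.534
finger_force: 24.8
t 4.18 tcp [ 0.4689 -0.2736  0.1552] yang 104.1 d [-0.1472  0.1922  0.0047] turn 0.001 q1,q6 [-0.73 -2.55] tilt [-0.004 -0.006 -1.   ] w 0.534
```

View pics/s1.png

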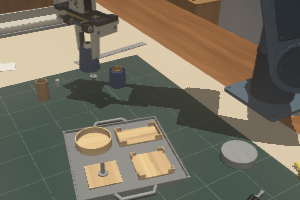

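The picture shows the cone hanging upright in the gripper at crop (90,55), with the reel undisturbed at (117,75).

```bash
python3 -m crank '[[-0.007,0.01,0,0,0.3],[-0.015,0.0195,0,0,0.3],[-0.018,0.023,0,0,0.3],[-0.018,0.023,0,0,0.3],[-0.018,0.023,0,0,0.3],[-0.018,0.023,0,0,0.3],[-0.018,0.023,0,0,0.3],[-0.018,0.023,0,0,0.3],[-0.0105,0.015,0,0,0.3],[-0.0067,0.0097,0,0,0.3]]'; python3 -m crank '[[0,0,0,0,0.3],[0,0,0,0,0.3]]'; python3 to.py .565 -.0515 .077 104
```

```text
clock: 5.07
tcp_pos: [0.5626, -0.0466, 0.149]
orientation: [-0.002, -0.123, 0.992, 0.001]
force: [0.3, -0.9, -2.1]
gripper_width: 0.533
finger_force: 24.8
clock: 5.23
tcp_pos: [0.5626, -0.0495, 0.1499]
orientation: [-0.001, -0.123, 0.992, 0.0]
force: [0.1, 0.4, -2.4]
gripper_width: 0.536
finger_force: 24.8
t 5.23 tcp [ 0.5626 -0.0495  0.1499] yang 104.1 d [-0.002  -0.0026  0.0729] turn 0.002 q1,q6 [-0.28 -2.1 ] tilt [ 0.002  0.001 -1.   ] w 0.536
```

```bash
python3 -m crank '[[-0.002,-0.002,0.015,0,0.3],[0,0,0.02,0,0.3],[0,0,0.02,0,0.3],[0,0,0.01,0,0.3],[0,0,0.005,0,0.3],[0,0,0.002,0,0.3],[0,0,0,0,0.3],[0,0,0,0,0.3]]'; python3 to.py .565 -.0515 .0765 104
```

```text
clock: 5.9
tcp_pos: [0.5664, -0.052, 0.0798]
orientation: [0.001, -0.122, 0.993, -0.0]
force: [-0.8, 0.6, -0.8]
gripper_width: 0.534
finger_force: 24.8
t 5.9 tcp [ 0.5664 -0.052   0.0798] yang 104.0 d [0.0012 0.0008 0.0033] turn 0.0 q1,q6 [-0.29 -2.1 ] tilt [-0.001 -0.001 -1.   ] w 0.534
```

```bash
python3 -m crank '[[0,0,0.0015,0,0.3],[0,0,0,0,0.3],[0,0,0,0,0.3]]'; python3 -m crank '[[0,0,0.0015,0,0.3],[0,0,0,0,0.3],[0,0,0,0,0.3]]'
```

```text
clock: 6.15
tcp_pos: [0.5661, -0.0515, 0.078]
orientation: [0.0, -0.122, 0.992, -0.0]
force: [-0.3, 0.1, -1.2]
gripper_width: 0.533
finger_force: 24.8
clock: 6.4
tcp_pos: [0.5662, -0.0516, 0.0765]
orientation: [0.0, -0.122, 0.992, -0.0]
force: [-0.4, 0.2, 3.4]
gripper_width: 0.533
finger_force: 25.0
```

```bash
python3 -m crank '[[0,0,0,0,0.8],[0,0,0,0,0.8],[0,0,0,0,0.8],[0,0,0,0,0.8],[0,0,0,0,0.8],[0,0,-0.01,0,0.8],[0,0,-0.02,0,0.8],[0,0,-0.03,0,0.8],[0,0,-0.03,0,1],[0,0,0,0,1]]'; python3 to.py .372 -.293 .165 104
```

```text
clock: 7.23
tcp_pos: [0.5692, -0.0524, 0.1728]
orientation: [0.005, -0.122, 0.992, -0.002]
force: [0.3, 0.0, 0.5]
gripper_width: 0.894
finger_force: 0.0
t 7.23 tcp [ 0.5692 -0.0524  0.1728] yang 104.1 d [ 0.2498 -0.1854  0.0065] turn 0.001 q1,q6 [-0.29 -2.1 ] tilt [-0.009 -0.006 -1.   ] w 0.894
```

```bash
python3 -m crank '[[0.0247,-0.0187,0,0,1],[0.0247,-0.0187,0,0,1],[0.0247,-0.0187,0,0,1],[0.0247,-0.0187,0,0,1],[0.0247,-0.0187,0,0,1],[0.0247,-0.0187,0,0,1],[0.0247,-0.0187,0,0,1],[0.0247,-0.0187,0,0,1],[0.0247,-0.0187,0,0,1],[0.0247,-0.0187,0,0,1]]'; python3 -m crank '[[0,0,0,0,1],[0,0,0,0,1],[0,0,0,0,1]]'; python3 to.py .372 -.293 .05 104;  python3 - <<'E'
from h import *
im,d,c=snap('top');save(cv2.resize(im[115:245,195:400],None,fx=3,fy=3),'t2.png')
P=cloud(c,d)
def ck(n,u,v,r,a,e):
    s=np.zeros((384,512),bool);s[v-r:v+r,u-r:u+r]=1;s&=(P[...,2]>a)&(P[...,2]<e);q=P[s]
    print(n,len(q),q.mean(0).round(4),np.array(cv2.minEnclosingCircle(q[:,:2].astype(np.float32))[0]).round(4))
ck('cone',278,154,16,.086,.11)
E
```

```text
clock: 8.07
tcp_pos: [0.3705, -0.2939, 0.1665]
orientation: [0.0, -0.122, 0.992, -0.0]
force: [0.3, 0.2, -0.0]
gripper_width: 0.999
finger_force: 0.0
clock: 8.32
tcp_pos: [0.3716, -0.2927, 0.1662]
orientation: [0.0, -0.122, 0.993, 0.0]
force: [-0.1, 0.3, 0.3]
gripper_width: 1.0
finger_force: 0.0
t 8.32 tcp [ 0.3716 -0.2927  0.1662] yang 104.0 d [-0.0002 -0.0004  0.1162] turn -0.0 q1,q6 [-0.9  -2.72] tilt [-0.  0. -1.] w 1.0
cone 57 [ 0.5644 -0.0507  0.0932] [ 0.5642 -0.0502]
```

View pics/t2.png

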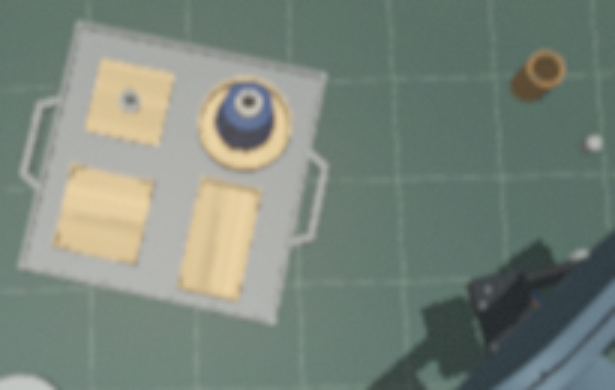

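The cone stands upright in the cup at crop (247,105), with its top at 92–93 mm, so it is on the floor. Now the reel.

```bash
python3 -m crank '[[0,0,0.03,0,1],[0,0,0.03,0,1],[0,0,0.03,0,1],[0,0,0.0182,0,1],[0,0,0.008,0,1],[0,0,0,0,1],[0,0,0,0,0.3],[0,0,0,0,0.3],[0,0,0,0,0.3],[0,0,0,0,0.3]]' 25
python3 -m crank '[[0,0,0,0,0.3],[0,0,0,0,0.3],[0,0,0,0,0.3],[0,0,0,0,0.3],[0,0,0,0,0.3]]' 25
python3 -m crank '[[0,0,-0.01,0,0.3],[0,0,-0.015,0,0.3],[0,0,-0.025,0,0.3],[0,0,-0.025,0,0.3],[0,0,-0.025,0,0.3],[0,0,-0.01,0,0.3],[0,0,0,0,0.3],[0,0,0,0,0.3]]'; python3 to.py .591 .0597 .16 104
```

```text
clock: 9.2
tcp_pos: [0.3722, -0.2935, 0.0509]
orientation: [0.001, -0.122, 0.992, -0.001]
force: [-1.0, -0.5, -0.6]
gripper_width: 0.761
finger_force: 0.0
clock: 9.62
tcp_pos: [0.3716, -0.2931, 0.05]
orientation: [0.0, -0.122, 0.992, -0.0]
force: [0.4, 0.4, 3.0]
gripper_width: 0.523
finger_force: 25.0
clock: 10.28
tcp_pos: [0.3714, -0.2927, 0.1593]
orientation: [0.0, -0.122, 0.992, -0.0]
force: [0.3, 0.9, -1.8]
gripper_width: 0.521
finger_force: 25.0
t 10.28 tcp [ 0.3714 -0.2927  0.1593] yang 104.0 d [-0.2986  0.2886 -0.0007] turn 0.001 q1,q6 [-0.9  -2.72] tilt [-0. -0. -1.] w 0.521
```

```bash
python3 -m crank '[[-0.01,0.01,-0.005,0,0.3],[-0.02,0.019,-0.005,0,0.3],[-0.025,0.024,-0.005,0,0.3],[-0.025,0.024,0,0,0.3],[-0.025,0.024,0,0,0.3],[-0.025,0.024,0,0,0.3],[-0.025,0.024,0,0,0.3],[-0.025,0.024,0,0,0.3],[-0.025,0.024,0,0,0.3],[-0.025,0.024,0,0,0.3]]'; python3 -m crank '[[-0.025,0.024,0,0,0.3],[-0.025,0.024,0,0,0.3],[-0.01,0.012,0,0,0.3],[-0.0086,0.0076,0,0,0.3],[0,0,0,0,0.3],[0,0,0,0,0.3],[0,0,0,0,0.3]]';  python3 to.py .591 .0597 .115 104
python3 - <<'E'
from h import *
im,d,c=snap('wrist');save(im,'w1.png');np.savez('w1.npz',im=im,d=d);print(c)
im,d,c=snap('scene');P=cloud(c,d);hsv=cv2.cvtColor(im,cv2.COLOR_RGB2HSV)
save(cv2.resize(im[90:290,120:360],None,fx=3,fy=3),'s2.png')
E
```

```text
clock: 11.12
tcp_pos: [0.5405, -0.0207, 0.1722]
orientation: [-0.002, -0.122, 0.992, 0.001]
force: [0.9, 0.5, -0.6]
gripper_width: 0.527
finger_force: 25.0
clock: 11.7
tcp_pos: [0.5903, 0.0585, 0.1738]
orientation: [-0.001, -0.122, 0.993, -0.0]
force: [0.1, -0.3, -0.9]
gripper_width: 0.52
finger_force: 25.0
t 11.7 tcp [0.5903 0.0585 0.1738] yang 104.0 d [-0.0011  0.001   0.0588] turn 0.0 q1,q6 [-0.09 -1.9 ] tilt [ 0.002  0.    -1.   ] w 0.52
{'vfov': 59.85683103088071, 'cx': 257.1781781626315, 'cy': 198.65561202474214, 'position': array([0.52136192, 0.04049405, 0.31829269]), 'orientation': array([0.08013803, 0.61014255, 0.78148709, 0.10286833])}
```

View pics/s2.png

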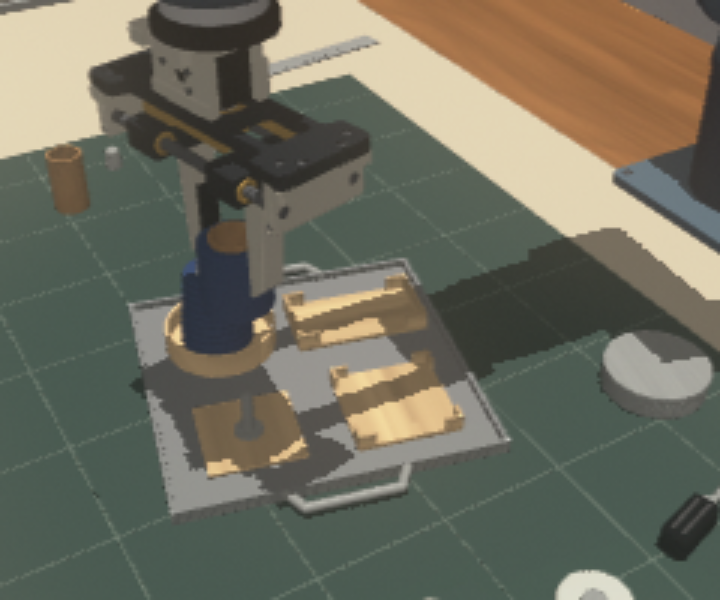

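View pics/w1.png

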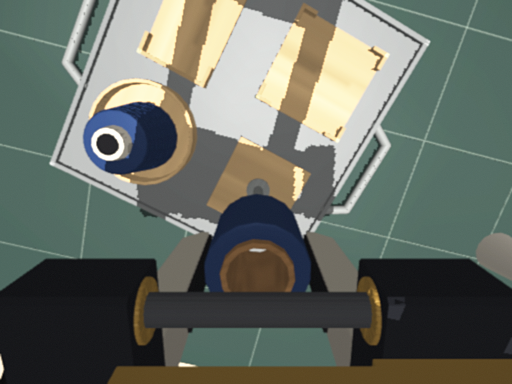

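The reel hangs upright in the gripper. In the wrist view its tube rim is at (258,238) top, (219,268) left and (296,268) right, and the pin is at (258,186). I'll check alignment by casting rays.

```bash
python3 - <<'E'
from h import *
c=get_calibration('wrist')
e=onplane(c,[258,219,296],[238,268,268],.1838)
print(e.round(4)); A=np.c_[2*e[:,:2],np.ones(3)];s=np.linalg.solve(A,(e[:,:2]**2).sum(1));print('reel centre',s[:2].round(4),'r',np.sqrt(s[2]+s[:2]@s[:2]))
print('pin',onplane(c,258,186,.046).round(4))
E
python3 to.py .591 .0597 .115 104
```

```text
[[0.5738 0.0537 0.1838]
 [0.5918 0.0403 0.1838]
 [0.5835 0.0735 0.1838]]
reel centre [0.5907 0.0577] r 0.01739305977746589
pin [0.5819 0.0561 0.046 ]
t 11.8 tcp [0.5906 0.0583 0.1745] yang 104.0 d [-0.0008  0.0013  0.0595] turn -0.001 q1,q6 [-0.09 -1.9 ] tilt [ 0.001 -0.    -1.   ] w 0.52
```

Reel centre and TCP agree. The visible grey ring is the pin's foot (plane z≈0.01 gives 0.590, 0.058), which matches the other views. Lowering it now.

```bash
python3 -m crank '[[-0.0005,0.0013,0.02,0,0.3],[0,0,0.025,0,0.3],[0,0,0.02,0,0.3],[0,0,0.01,0,0.3],[0,0,0,0,0.3]]'; python3 -m crank '[[0,0,0.012,0,0.3],[0,0,0.012,0,0.3],[0,0,0.007,0,0.3],[0,0,0.004,0,0.3],[0,0,0,0,0.3],[0,0,0,0,0.3]]';  python3 to.py .591 .0597 .0605 104
```

```text
clock: 12.22
tcp_pos: [0.5894, 0.0601, 0.0975]
orientation: [-0.002, -0.122, 0.993, 0.0]
force: [0.5, 0.7, -1.1]
gripper_width: 0.517
finger_force: 25.0
clock: 12.72
tcp_pos: [0.5918, 0.0608, 0.0654]
orientation: [0.0, -0.122, 0.993, -0.0]
force: [0.5, -0.5, -0.6]
gripper_width: 0.523
finger_force: 25.0
t 12.72 tcp [0.5918 0.0608 0.0654] yang 104.0 d [ 0.001  -0.0009  0.0049] turn 0.001 q1,q6 [-0.08 -1.9 ] tilt [-0.001 -0.    -1.   ] w 0.523
```

```bash
python3 -m crank '[[0,0,0.0025,0,0.3],[0,0,0,0,0.3],[0,0,0,0,0.3]]';python3 -m crank '[[0,0,0.0015,0,0.3],[0,0,0,0,0.3],[0,0,0,0,0.3]]';python3 -m crank '[[0,0,0.0015,0,0.3],[0,0,0,0,0.3],[0,0,0,0,0.3]]'
```

```text
clock: 12.97
tcp_pos: [0.5915, 0.0609, 0.0626]
orientation: [0.0, -0.122, 0.992, -0.0]
force: [0.2, 0.2, -0.2]
gripper_width: 0.524
finger_force: 25.0
clock: 13.22
tcp_pos: [0.5913, 0.061, 0.0607]
orientation: [-0.0, -0.122, 0.992, 0.0]
force: [0.2, 0.1, 0.1]
gripper_width: 0.523
finger_force: 25.0
clock: 13.47
tcp_pos: [0.5915, 0.061, 0.0601]
orientation: [0.0, -0.122, 0.992, -0.0]
force: [-1.8, 0.6, 5.0]
gripper_width: 0.523
finger_force: 25.0
```

```bash
python3 -m crank '[[0,0,0,0,0.8],[0,0,0,0,0.8],[0,0,0,0,0.8],[0,0,0,0,0.8],[0,0,0,0,0.8],[0,0,-0.01,0,0.8],[0,0,-0.03,0,0.8],[0,0,-0.03,0,0.8],[0,0,-0.03,0,0.8],[0,0,0,0,0.8]]'; python3 -m crank '[[0,0,0,0,0.8],[0,0,0,0,0.8]]';python3 to.py .3756 .2967 .12 108
```

```text
clock: 14.3
tcp_pos: [0.595, 0.0608, 0.1666]
orientation: [0.006, -0.122, 0.992, -0.001]
force: [0.8, -0.4, 0.9]
gripper_width: 0.796
finger_force: 0.0
clock: 14.47
tcp_pos: [0.591, 0.061, 0.1594]
orientation: [0.0, -0.122, 0.992, -0.0]
force: [-0.7, -0.1, -0.3]
gripper_width: 0.801
finger_force: 0.0
t 14.47 tcp [0.591  0.061  0.1594] yang 104.1 d [0.1518 0.281  0.0394] turn -0.069 q1,q6 [-0.08 -1.9 ] tilt [-0. -0. -1.] w 0.801
```

```bash
python3 -m crank '[[0.0152,0.0281,0,0,0.8],[0.0152,0.0281,0,0,0.8],[0.0152,0.0281,0,0,0.8],[0.0152,0.0281,0,0,0.8],[0.0152,0.0281,0,0,0.8],[0.0152,0.0281,0,0,0.8],[0.0152,0.0281,0,0,0.8],[0.0152,0.0281,0,0,0.8],[0.0152,0.0281,0,0,0.8],[0.0152,0.0281,0,0,0.8]]'; python3 -m crank '[[0,0,0,-0.069,0.6],[0,0,0,0,0.6],[0,0,0,0,0.6],[0,0,0,0,0.6]]';python3 to.py .3756 .2967 .013 108
python3 - <<'E'
from h import *
im,d,c=snap('wrist');save(im,'w2.png');P=cloud(c,d)
hsv=cv2.cvtColor(im,cv2.COLOR_RGB2HSV)
s=(P[...,2]>.009)&(P[...,2]<.035)&(np.hypot(P[...,0]-.36,P[...,1]-.292)<.055)
q=P[s][:,:2].astype(np.float32);print(len(q),cv2.minAreaRect(q))
im,d,c=snap('top');P=cloud(c,d)
for n,a,e,x,y in(('reel',.064,.09,.591,.06),('cone',.087,.11,.565,-.051)):
    q=P[(P[...,2]>a)&(P[...,2]<e)&(np.hypot(P[...,0]-x,P[...,1]-y)<.04)];print(n,len(q),q.mean(0).round(4),np.percentile(q[:,2],90) if len(q) else 0)
E
```

```text
clock: 15.3
tcp_pos: [0.3734, 0.297, 0.1578]
orientation: [-0.002, -0.122, 0.993, -0.0]
force: [-0.3, 0.3, -0.4]
gripper_width: 0.8
finger_force: 0.0
clock: 15.63
tcp_pos: [0.3758, 0.296, 0.1585]
orientation: [-0.001, -0.155, 0.988, -0.0]
force: [-0.4, 0.9, -0.6]
gripper_width: 0.604
finger_force: 0.0
t 15.63 tcp [0.3758 0.296  0.1585] yang 107.9 d [-0.0002  0.0008  0.1455] turn -0.002 q1,q6 [ 0.43 -1.45] tilt [ 0.001 -0.    -1.   ] w 0.604
1622 ((0.3613472580909729, 0.29185792803764343), (0.07981914281845093, 0.02195432037115097), 17.393800735473633)
reel 167 [0.5897 0.0612 0.0677] 0.07066485222487899
cone 55 [ 0.5647 -0.0508  0.0933] 0.09566594308574108
```

View pics/w2.png

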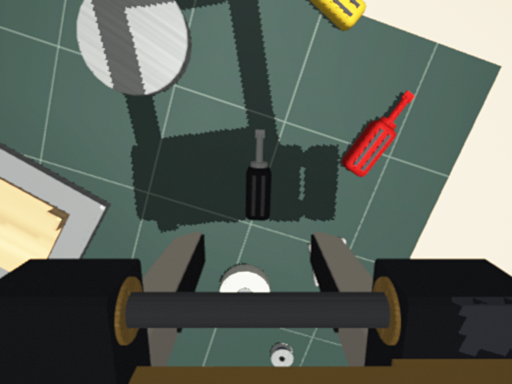

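The wrist view shows the black driver at (258,175), blade up-image and between the fingers' lines. The red one is at (375,140), well clear.

```bash
python3 -m crank '[[-0.0008,0.0008,0.03,0,0.6],[0,0,0.03,0,0.6],[0,0,0.03,0,0.6],[0,0,0.023,0,0.6],[0,0,0.012,0,0.6],[0,0,0.006,0,0.6],[0,0,0.002,0,0.6],[0,0,0,0,0.6]]'; python3 to.py .3766 .2967 .0255 107.4; python3 -m crank '[[0,0,0,0,0],[0,0,0,0,0],[0,0,0,0,0],[0,0,0,0,0],[0,0,0,0,0],[0,0,0,0,0],[0,0,0,0,0],[0,0,0,0,0]]' 25
```

```text
clock: 16.4
tcp_pos: [0.3767, 0.2973, 0.0262]
orientation: [-0.0, -0.156, 0.988, -0.0]
force: [-0.2, -0.0, 0.7]
gripper_width: 0.602
finger_force: 0.0
t 16.4 tcp [0.3767 0.2973 0.0262] yang 107.9 d [ 0.0003 -0.0006  0.0007] turn 0.009 q1,q6 [ 0.44 -1.45] tilt [ 0. -0. -1.] w 0.602
clock: 17.07
tcp_pos: [0.3763, 0.2978, 0.0266]
orientation: [0.0, -0.157, 0.988, 0.0]
force: [-0.6, -0.7, 4.1]
gripper_width: 0.238
finger_force: 25.0
```

```bash
python3 -m crank '[[0,0,-0.01,0,0],[0,0,-0.015,0,0],[0,0,-0.025,0,0],[0,0,-0.03,0,0],[0,0,-0.03,0,0],[0,0,-0.015,0,0],[0,0,0,0,0],[0,0,0,0,0]]'; python3 to.py .4696 -.0278 .15 76.1
```

```text
clock: 17.73
tcp_pos: [0.3765, 0.2978, 0.1521]
orientation: [0.001, -0.156, 0.988, 0.0]
force: [0.6, 0.5, -1.0]
gripper_width: 0.232
finger_force: 25.0
t 17.73 tcp [0.3765 0.2978 0.1521] yang 108.0 d [ 0.0121 -0.3385  0.002 ] turn 0.557 q1,q6 [ 0.44 -1.45] tilt [-0.002  0.    -1.   ] w 0.232
```

```bash
python3 -m crank '[[0,-0.012,0,0,0],[0.001,-0.022,0,0,0],[0.001,-0.032,0,0,0],[0.001,-0.036,0,0,0],[0.002,-0.036,0,0,0],[0.002,-0.036,0,0,0],[0.002,-0.036,0,0,0],[0.002,-0.036,0,0,0],[0.001,-0.036,0,0,0],[0,-0.028,0,0,0]]'; python3 -m crank '[[0,-0.019,0,0,0],[0,-0.0095,0,0,0],[0,0,0,0.06,0],[0,0,0,0.11,0],[0,0,0,0.11,0],[0,0,0,0.11,0],[0,0,0,0.11,0],[0,0,0,0.057,0],[0,0,0,0,0],[0,0,0,0,0]]';  python3 to.py .4696 -.0278 .09 76.1
python3 - <<'E'
from h import *
im,d,c=snap('wrist');save(im,'w3.png')
E
```

```text
clock: 18.57
tcp_pos: [0.4597, -0.0032, 0.1495]
orientation: [-0.002, -0.156, 0.988, 0.0]
force: [0.4, 0.2, -0.7]
gripper_width: 0.233
finger_force: 25.0
clock: 19.4
tcp_pos: [0.4685, -0.0272, 0.1503]
orientation: [-0.001, 0.12, 0.993, 0.0]
force: [-0.6, -0.3, -0.3]
gripper_width: 0.237
finger_force: 25.0
t 19.4 tcp [ 0.4685 -0.0272  0.1503] yang 76.2 d [-0.0013 -0.0004  0.0603] turn 0.002 q1,q6 [-0.3  -1.63] tilt [ 0.002  0.    -1.   ] w 0.237
```

View pics/w3.png

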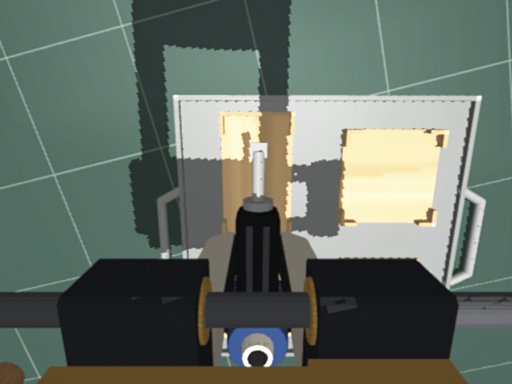

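The wrist view shows the driver aligned with the rest, blade tip at (259,148), rest spanning columns 221–293. Lowering it.

```bash
python3 -m crank '[[-0.001,0,0.02,0,0],[0,0,0.03,0,0],[0,0,0.03,0,0],[0,0,0.018,0,0],[0,0,0.009,0,0],[0,0,0.003,0,0],[0,0,0,0,0],[0,0,0,0,0]]'; python3 -m crank '[[0,0,0.002,0,0],[0,0,0,0,0],[0,0,0,0,0]]';python3 -m crank '[[0,0,0.0015,0,0],[0,0,0,0,0],[0,0,0,0,0]]'
```

```text
clock: 20.12
tcp_pos: [0.4711, -0.0284, 0.0421]
orientation: [0.001, 0.121, 0.993, -0.0]
force: [-0.2, 1.1, -0.8]
gripper_width: 0.232
finger_force: 25.0
clock: 20.37
tcp_pos: [0.4709, -0.0284, 0.04]
orientation: [0.001, 0.121, 0.993, -0.0]
force: [0.1, -0.3, -0.2]
gripper_width: 0.234
finger_force: 25.0
clock: 20.62
tcp_pos: [0.4703, -0.0282, 0.0378]
orientation: [0.0, 0.121, 0.993, -0.0]
force: [0.3, -0.2, -0.8]
gripper_width: 0.232
finger_force: 25.0
```

```bash
python3 -m crank '[[0,0,0.0015,0,0],[0,0,0,0,0],[0,0,0,0,0]]';python3 -m crank '[[0,0,0,0,0.45],[0,0,0,0,0.45],[0,0,0,0,0.45],[0,0,0,0,0.45],[0,0,-0.01,0,0.45],[0,0,-0.03,0,0.45],[0,0,-0.03,0,0.6],[0,0,-0.03,0,0.8],[0,0,-0.02,0,0.8],[0,0,0,0,0.8]]';python3 to.py .475 .315 .15 86
```

```text
clock: 20.87
tcp_pos: [0.4706, -0.0283, 0.0366]
orientation: [0.0, 0.121, 0.993, -0.0]
force: [-1.3, 0.4, 4.2]
gripper_width: 0.236
finger_force: 25.0
clock: 21.7
tcp_pos: [0.473, -0.0289, 0.1604]
orientation: [0.004, 0.121, 0.993, -0.001]
force: [-0.2, -0.2, 0.5]
gripper_width: 0.689
finger_force: 0.0
t 21.7 tcp [ 0.473  -0.0289  0.1604] yang 76.1 d [0.0807 0.3344 0.0096] turn -0.173 q1,q6 [-0.3  -1.63] tilt [-0.008 -0.    -1.   ] w 0.689
```

```bash
python3 -m crank '[[0.0078,0.0335,0,0,0.8],[0.0078,0.0335,0,0,0.8],[0.0078,0.0335,0,0,0.8],[0.0078,0.0335,0,0,0.8],[0.0078,0.0335,0,0,0.8],[0.0078,0.0335,0,0,0.8],[0.0078,0.0335,0,0,0.8],[0.0078,0.0335,0,0,0.8],[0.0078,0.0335,0,0,0.8],[0.0078,0.0335,0,0,0.8]]'; python3 -m crank '[[0,0,0,-0.12,0.85],[0,0,0,-0.12,0.85],[0,0,0,-0.12,0.85],[0,0,0,0,0.85],[0,0,0,0,0.85],[0,0,0,0,0.85]]'
python3 - <<'E'
from h import *
im,d,c=snap('top')
P=cloud(c,d)
s=np.hypot(P[...,0]-.36,0)<9
z=P[...,2]
s=(z>.012)&(z<.03)&(np.hypot(P[...,0]-.475,P[...,1]-.315)<.04);q=P[s];print('tape',len(q),q.mean(0).round(4) if len(q) else 0)
s=(z>.016)&(z<.06)&(np.hypot(P[...,0]-.454,P[...,1]+.024)<.06);q=P[s][:,:2].astype(np.float32);print('driver',len(q),cv2.minAreaRect(q),np.percentile(P[s][:,2],90))
im,d,c=snap('wrist');save(im,'w4.png');np.savez('w4.npz',im=im,d=d);P=cloud(c,d);z=P[...,2]
s=(z>.012)&(z<.03)&(np.hypot(P[...,0]-.475,P[...,1]-.315)<.035);q=P[s];print('tape wrist',len(q),q.mean(0).round(4),cv2.minEnclosingCircle(q[:,:2].astype(np.float32)))
E
python3 to.py .475 .315 .025 97
```

```text
clock: 22.53
tcp_pos: [0.4743, 0.3172, 0.1547]
orientation: [-0.001, 0.121, 0.993, -0.001]
force: [1.1, -0.3, 0.1]
gripper_width: 0.798
finger_force: 0.0
clock: 23.03
tcp_pos: [0.4749, 0.3154, 0.1555]
orientation: [-0.001, -0.057, 0.998, -0.0]
force: [-0.3, -0.1, 0.0]
gripper_width: 0.848
finger_force: 0.0
tape 154 [0.4664 0.3129 0.0186]
driver 236 ((0.4526074230670929, -0.02376607060432434), (0.059228215366601944, 0.11034350842237473), 76.07186126708984) 0.03440761788833757
tape wrist 2435 [0.4738 0.3145 0.0182] ((0.4750950038433075, 0.3147021234035492), 0.02504558488726616)
t 23.13 tcp [0.4751 0.3154 0.1559] yang 96.6 d [ 1.000e-04 -4.000e-04  1.309e-01] turn -0.008 q1,q6 [ 0.39 -1.29] tilt [ 0. -0. -1.] w 0.852
```

View pics/w4.png

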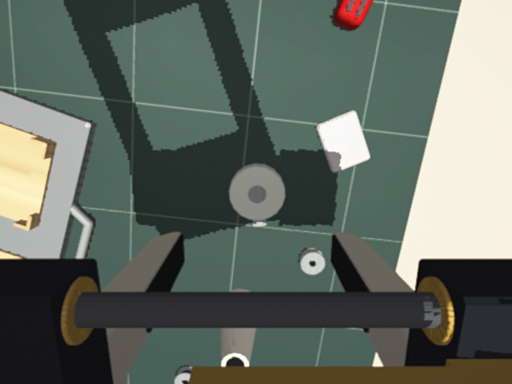

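The tape sits between the fingers at (257,192), tab at (260,223). The bobbin at (312,262) and white square at (343,140) are clear of the fingers' path.

```bash
python3 -m crank '[[0,0,0.03,0,0.75],[0,0,0.03,0,0.75],[0,0,0.03,0,0.75],[0,0,0.023,0,0.75],[0,0,0.011,0,0.75],[0,0,0.005,0,0.75],[0,0,0.0015,0,0.75],[0,0,0,0,0.75]]'; python3 -m crank '[[0,0,0,0,0.3],[0,0,0,0,0.3],[0,0,0,0,0.3],[0,0,0,0,0.3],[0,0,0,0,0.3],[0,0,0,0,0.3],[0,0,0,0,0.3]]' 25
python3 -m crank '[[0,0,-0.01,0,0.3],[0,0,-0.02,0,0.3],[0,0,-0.03,0,0.3],[0,0,-0.03,0,0.3],[0,0,-0.03,0,0.3],[0,0,-0.015,0,0.3],[0,0,0,0,0.3],[0,0,0,0,0.3]]'; python3 to.py .480 .087 .16 76.1
```

```text
clock: 23.8
tcp_pos: [0.4759, 0.3159, 0.0265]
orientation: [0.001, -0.058, 0.998, 0.0]
force: [0.1, -0.3, 0.4]
gripper_width: 0.75
finger_force: 0.0
clock: 24.38
tcp_pos: [0.4758, 0.316, 0.0267]
orientation: [0.001, -0.059, 0.998, 0.0]
force: [-0.1, -0.2, 6.1]
gripper_width: 0.531
finger_force: 25.0
clock: 25.05
tcp_pos: [0.4754, 0.3158, 0.1615]
orientation: [0.001, -0.059, 0.998, 0.0]
force: [-0.3, 0.3, -1.0]
gripper_width: 0.534
finger_force: 25.0
t 25.05 tcp [0.4754 0.3158 0.1615] yang 96.7 d [ 0.0222 -0.2278  0.0014] turn 0.36 q1,q6 [ 0.39 -1.3 ] tilt [-0.002  0.001 -1.   ] w 0.534
```

```bash
python3 -m crank '[[0.001,-0.01,0,0,0.3],[0.002,-0.02,0,0,0.3],[0.003,-0.029,0,0,0.3],[0.003,-0.03,0,0,0.3],[0.003,-0.03,0,0,0.3],[0.003,-0.03,0,0,0.3],[0.003,-0.03,0,0,0.3],[0.002,-0.025,0,0,0.3],[0.001,-0.015,0,0,0.3],[0.0012,-0.0088,0,0,0.3]]'; python3 -m crank '[[0,0,0,0.06,0.3],[0,0,0,0.1,0.3],[0,0,0,0.1,0.3],[0,0,0,0.1,0.3],[0,0,0,0,0.3],[0,0,0,0,0.3],[0,0,0,0,0.3]]'; python3 to.py .480 .087 .0367 76.1
python3 - <<'E'
from h import *
im,d,c=snap('wrist');save(im,'w5.png')
E
```

```text
clock: 25.88
tcp_pos: [0.4784, 0.0845, 0.1589]
orientation: [-0.002, -0.057, 0.998, -0.0]
force: [0.9, -0.1, -1.6]
gripper_width: 0.532
finger_force: 25.0
clock: 26.47
tcp_pos: [0.4792, 0.087, 0.16]
orientation: [-0.001, 0.12, 0.993, -0.0]
force: [-0.2, -0.4, -1.5]
gripper_width: 0.528
finger_force: 25.0
t 26.47 tcp [0.4792 0.087  0.16  ] yang 76.3 d [-0.0009  0.0002  0.1233] turn 0.003 q1,q6 [-0.05 -1.38] tilt [ 0.001 -0.    -1.   ] w 0.528
```

View pics/w5.png

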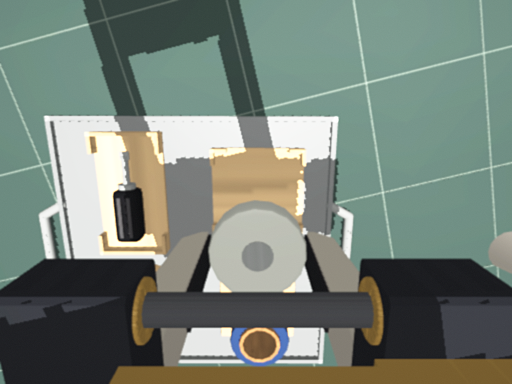

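The driver lies lengthwise in its rest at (128,200), and the tape is level over the square rest. Lowering it.

```bash
python3 -m crank '[[-0.0007,0,0.02,0,0.3],[0,0,0.03,0,0.3],[0,0,0.03,0,0.3],[0,0,0.023,0,0.3],[0,0,0.01,0,0.3],[0,0,0.005,0,0.3],[0,0,0,0,0.3],[0,0,0,0,0.3]]'; python3 -m crank '[[0,0,0.002,0,0.3],[0,0,0,0,0.3],[0,0,0,0,0.3]]';python3 -m crank '[[0,0,0.0015,0,0.3],[0,0,0,0,0.3],[0,0,0,0,0.3]]';python3 -m crank '[[0,0,0.0015,0,0.3],[0,0,0,0,0.3],[0,0,0,0,0.3]]'
```

```text
clock: 27.18
tcp_pos: [0.4813, 0.0867, 0.0436]
orientation: [0.001, 0.121, 0.993, 0.0]
force: [0.2, -0.2, -1.0]
gripper_width: 0.532
finger_force: 25.0
clock: 27.43
tcp_pos: [0.4811, 0.0867, 0.0416]
orientation: [0.001, 0.121, 0.993, 0.0]
force: [-0.3, -0.3, -0.8]
gripper_width: 0.532
finger_force: 25.0
clock: 27.68
tcp_pos: [0.4805, 0.0867, 0.0394]
orientation: [0.0, 0.121, 0.993, 0.0]
force: [-0.4, -0.1, -0.5]
gripper_width: 0.531
finger_force: 25.0
clock: 27.93
tcp_pos: [0.4803, 0.0867, 0.0376]
orientation: [-0.0, 0.121, 0.993, -0.0]
force: [1.1, -0.6, -0.8]
gripper_width: 0.537
finger_force: 25.0
```

```bash
python3 -m crank '[[0,0,0.0012,0,0.3],[0,0,0,0,0.3],[0,0,0,0,0.3]]';python3 -m crank '[[0,0,0,0,0.75],[0,0,0,0,0.75],[0,0,0,0,0.75],[0,0,0,0,0.75],[0,0,0,0,0.75],[0,0,-0.01,0,0.75],[0,0,-0.03,0,0.75],[0,0,-0.03,0,0.75],[0,0,-0.04,0,0.75],[0,0,-0.02,0,0.75]]';python3 -m crank '[[0,0.03,-0.03,0,0.8],[0,0.04,-0.01,0,0.8],[0,0.04,0,0,0.8],[0,0.04,0,0,0.8],[0,0.04,0,0,0.8],[0,0.04,0,0,0.8],[0,0,0,0,0.8],[0,0,0,0,0.8]]'
python3 - <<'E'
from h import *
im,d,c=snap('top');save(cv2.resize(im[100:270,100:400],None,fx=2.6,fy=2.6),'t9.png')
P=cloud(c,d);z=P[...,2]
for n,a,e,x,y in(('reel',.055,.09,.591,.06),('cone',.087,.11,.565,-.051),('tape',.022,.04,.480,.087),('bcone',.07,.1,.596,.31),('btube',.05,.08,.597,-.33)):
    q=P[(z>a)&(z<e)&(np.hypot(P[...,0]-x,P[...,1]-y)<.03)];print(n,len(q),q.mean(0).round(4) if len(q) else 0)
im,d,c=snap('scene');save(cv2.resize(im[110:290,110:350],None,fx=3,fy=3),'s9.png')
E
```

```text
clock: 28.18
tcp_pos: [0.4805, 0.0867, 0.0367]
orientation: [0.0, 0.121, 0.993, 0.0]
force: [-1.3, -0.5, 2.2]
gripper_width: 0.531
finger_force: 25.0
clock: 29.02
tcp_pos: [0.4819, 0.0867, 0.1713]
orientation: [0.003, 0.121, 0.993, 0.0]
force: [0.8, -0.2, -0.5]
gripper_width: 0.75
finger_force: 0.0
clock: 29.68
tcp_pos: [0.5352, 0.3113, 0.206]
orientation: [-0.0, 0.119, 0.993, -0.0]
force: [-0.7, -1.0, -0.5]
gripper_width: 0.802
finger_force: 0.0
reel 196 [0.5885 0.0612 0.0673]
cone 56 [ 0.5646 -0.0509  0.0927]
tape 236 [0.4778 0.0869 0.0289]
bcone 0 0
btube 65 [ 0.5979 -0.3295  0.0584]
```

View pics/t9.png

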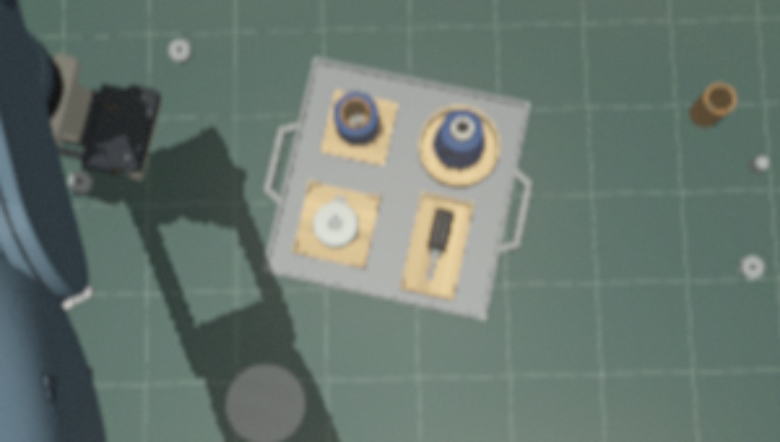

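View pics/s9.png

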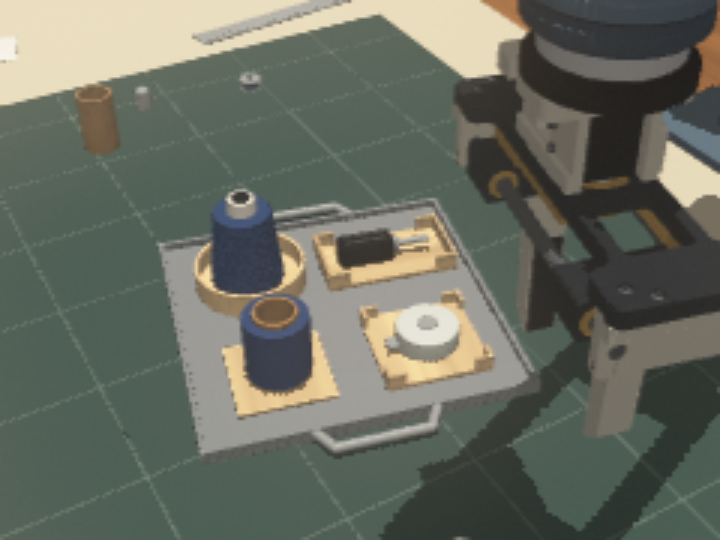

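Both views show all four items seated: cone in the cup, reel on the pin, driver in the rest and tape in the square. The bare tube is unmoved. The bare cone is only hidden behind the arm; the fingertips are about 10 cm above its top and never touched it. Handing in.

```bash
python3 -c "
from rig import close_job
print(close_job())"
```

```text
the job is handed in; nothing more can be done
None
```

I packed the tray in the order asked and handed the job in at about 30 s: the cone, reel, driver and tape all looked properly seated, though the bare cone was hidden behind the arm in the last pictures and the black driver pointed towards −x, not +y as described.

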